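Close the junction box with its thin blank cover

ROBOT

A 6-joint arm with a two-finger parallel gripper is mounted at the origin on the work surface. World frame = base frame: x ahead of the robot, y to its left, z up, the work surface at z = 0. Lengths are in m, angles in degrees, forces in N, time in s.
With the tool pointing down it reaches from about 0.375 to 0.975 m from the base axis. Payload 3.8 kg.
Tool frame: the origin (TCP) lies midway between the tips of the shut fingers; the grasp point (between the pads) lies 19 mm behind it; z points along the fingers, y is the line along which they close (so a half turn about z gives the same grasp; the last joint's range is limited). The gripper opens to 85 mm and grips with 20 to 120 N. Pads are 22 mm wide; open, the fingers measure 114 mm over their backs; the gripper's body (76 mm by 85 mm) begins 54 mm behind the grasp point. The pads swing forward as they close: fully open they stand 13 mm farther back than shut.
Start: joints at [-73.333, 15.12, 91.902, -0, 72.978, -2.114], TCP at [0.217, -0.639, 0.231] pointing down, gripper open.
Joint ranges: [-150.88, 150.88], [-54.13, 125.18], [17.81, 147.31], [-75.09, 255.09], [0, 152.58], [-146.25, 146.25]. Speed limits (degrees/s): [147.25, 147.25, 180, 180, 180, 180].

INTERFACE

Orientations are given as a 3x3 rotation matrix whose columns are the frame's x, y, z axes.
In Python, from plant import * gives the robot as it stands.
- The arm moves only by the shell command python3 -m jog 'ROWS'. ROWS is JSON, a list of rows, each a list of 3 entries, a list of its own where there are three numbers: the turn, a rotation vector about the tool's x, y, z in degrees, then the shift along the tool's x, y, z in mm, then the finger opening in mm, from 0 to 85.4. A call has 1 to 10 rows; each row is the pose to reach, as a shift and turn from the pose commanded when the call began, along the tool's axes at that moment; what a row does not reach only later rows make up. A row lasts 1/10 s, in which the tool goes at most 50 mm and 8.59 degrees, less where a joint would pass 70% of its speed; a pose out of reach is approached as far as the arm can. A call with a gripper value outside its range is refused whole. The fingers move at their own pace and stop on an object; the grip force is fixed at half the most. Time passes only in rows, so rows that repeat a pose let the fingers close. It gives the time, the measured TCP pose, the force, the opening and the grip force at its end, in the units of the state.
- read_state(): the state, without advancing time (a new reading comes with each control period).
- get_image(name): name is "scene" or "top" or "wrist"; returns a dict with "pixels" (384x512x3 uint8, red, green, blue), "range_z" (384x512 float32, m along the optical axis (not along the pixel's ray), 0 where there is no reading), "K" (3x3 intrinsics, pixels), "T" (4x4, takes a point from camera to world coordinates). Camera axes: x right, y down, z forward; pixel columns grow to the right and rows downward; lengths in m; the calibration is good to about 2 mm. A picture is of the moment at which its call begins.
- sign_off(): hands the job in; it is judged then, once.
The state is a dict: "clock": time; "q": joint angles; "qvel": joint speeds; "tau": joint torques, N m; "ee_pos": TCP position; "tcp_rot": TCP orientation; "wrist_force": force on the tool from outside, world axes, zero at the start; "moment": the same for the moment, N m; "grip_width": finger opening in m; "gripper_force": force on a finger pad.
Only numpy, scipy, OpenCV 4.12 (cv2) and the standard library are available. Lean on these libraries where they do the work, as an engineer would, in place of code of your own. Each camera call takes 0.05 s, during which the arm holds its last target. There are 200 camera calls.

TASK

The oblong junction box on the bench is to be closed with the oblong blank cover, which lies flat on the raised mounting panel and is too thin to be picked up there. Slide the cover along the panel until about a third of its length sticks out over the panel's open edge (the one nearest the boxes), take hold of it there, and lay it squarely on the oblong box so that it closes the opening, then let go. Do not drop the cover on the way, and leave everything else where it is.

Things in the scene. Friction and masses are not known exactly. Their poses are not given: they have to be found in the camera images.
- cover: Oblong blank cover: grey-painted aluminium sheet, 108 x 62 x 2.5 mm, about 46 g, four screw marks (no real holes), faces alike. Origin: centre of its underside; x along its length, y across its width. Starts flat on the panel, length within 0.3 rad of square to the open edge. Slides easily (friction about 0.3): fingertips pressed on it with 5 to 15 N can drag and turn it.
- cover_end_a (a point): Middle of the cover's short edge at its +x end (54 mm from its centre), at the underside.
- cover_end_b (a point): Middle of the cover's short edge at its -x end (54 mm from its centre), at the underside. At the start this end faces the panel's open edge.
- panel: White slotted mounting panel, fixed: a folded tray 340 mm (x) by 520 mm (y), top 45 mm above the bench, smooth (slots are marks), sides closed. Origin: centre of its underside. Its -y edge, towards the robot's right, is the open one. A rail with devices (to 140 mm above the bench) lies at y = 75 to 165 mm, an upright button plate at the +y end, a bow handle (30 mm high) at x = 155, y = 0 to 58 mm.
- panel_edge (a point): Middle of the panel's open edge, at its top (45 mm above the bench); axes as the panel's: x along the edge, -y pointing outwards off the panel.
- box: Oblong junction box, grey cast metal, fixed: 104 x 58 x 50 mm high, flat rim 8 mm wide round the opening. Origin: centre of its underside; x along its length. Low lugs (14 mm out, 7 mm high) on both short ends and a black cable gland (24 mm out, to 37 mm high) on the -x end; long sides plain. The cover is 2 mm larger than it all round; either way round is right.
- box_rim (a point): Centre of the oblong box's opening, level with the rim, 50 mm above the bench. The cover's origin comes here when it is laid on.
- square_box: Another junction box of the same kind, square, 84 x 84 x 50 mm, fixed; stays open. Origin: centre of its underside.
- square_cover: The square blank cover, 88 x 88 x 2.5 mm, grey, lying on the panel beside the oblong one; to be left alone. Origin: centre of its underside.
- cutters: Side cutters with black grips, about 125 x 50 x 12 mm, lying on the panel between the covers and the rail; to be left alone. Origin: under the pivot.
- screwdriver: Screwdriver, 200 mm long, black handle 26 mm thick, lying on the bench between panel and boxes; to be left alone. Origin: underneath its middle.
Mind the look-alikes: they are no part of the job. Leave any blue look-alike of the cover alone. Leave any purple look-alike of the box alone.

How it is judged:
By the outcome, as a careful person would: the job done as asked, in the order asked, and still so for the second after the job is handed in, with the robot touching nothing.
It also fails if it takes over 51 s, if anything falls off the work surface, if the arm or the gripper's body presses on something with over 40 N, if the wrist force passes 120 N, or if a joint passes its speed limit or range.

## Working session

There is one attempt and no reset: what is moved stays moved. The work goes in short steps, Python scripts to look and compute and a shell command to move; the robot and the scene stay as the last step left them, time stands still between calls to the robot, and variables do not carry over. Pictures are saved under pics/ and viewed, at most 10 in all, crops included, and the job is handed in when it is done.

```bash
ls; mkdir -p pics; python3 - <<'E'
from plant import *
import cv2,numpy as np
for n in("top","scene"):
    d=get_image(n); cv2.imwrite(f"pics/{n}0.png",cv2.resize(d["pixels"][:,:,::-1],(800,600),interpolation=cv2.INTER_CUBIC)); np.savez(f"{n}0.npz",**d); print(d["T"].round(3),d["K"])
s=read_state();print(s)
E
```

```text
pics
[[ 0.01  -0.996  0.093  0.373]
 [-1.    -0.009  0.011 -0.141]
 [-0.01  -0.093 -0.996  1.077]
 [ 0.     0.     0.     1.   ]] [[388.63228918   0.         261.00157912]
 [  0.         388.63228918 189.69169818]
 [  0.           0.           1.        ]]
[[-0.094  0.841 -0.532  1.195]
 [ 0.996  0.08  -0.051 -0.055]
 [-0.    -0.534 -0.845  1.25 ]
 [ 0.     0.     0.     1.   ]] [[465.99720238   0.         262.75720668]
 [  0.         465.99720238 190.3038684 ]
 [  0.           0.           1.        ]]
{'clock': 0.1, 'q': array([-7.33328093e+01,  1.51658773e+01,  9.19742879e+01, -1.80256581e-04,
        7.29799625e+01, -2.11379669e+00]), 'qvel': array([-0.04045868, -0.04173934, -0.20885859, -0.0365638 ,  0.00389856,
       -0.09577606]), 'tau': array([ 1.93398200e-04, -5.16706181e+01, -3.68589163e+01, -6.85698964e-06,
        6.28957583e-03, -4.01780540e-05]), 'ee_pos': array([ 0.21712347, -0.63840596,  0.23006629]), 'tcp_rot': array([[ 9.46755871e-01,  3.21951790e-01, -6.04218283e-04],
       [ 3.21952348e-01, -9.46753746e-01,  2.00767375e-03],
       [ 7.43282353e-05, -2.09530641e-03, -9.99997802e-01]]), 'wrist_force': array([ 1.7280891 , -0.36080055, -0.12343443]), 'moment': array([ 0.04214   , -0.01295011, -0.05565987]), 'gripper_force': 0.0, 'grip_width': 0.0853660623018768}
```

View pics/top0.png

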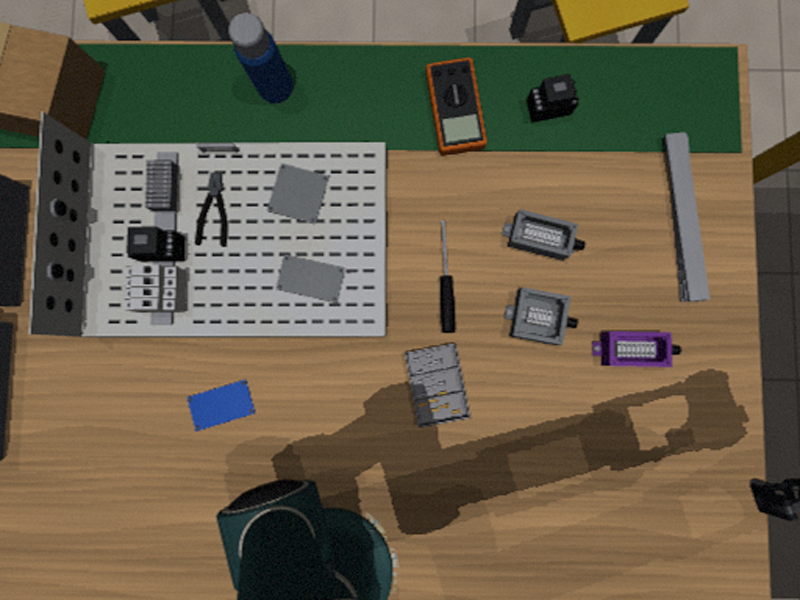

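View pics/scene0.png

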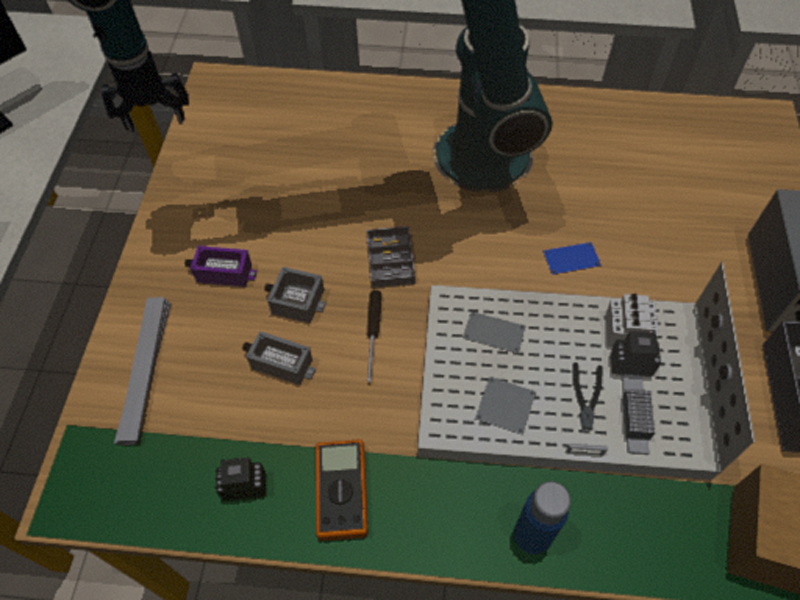

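The top view shows the oblong cover at (311,279), the square cover at (299,193), the panel's open edge at column 385, the oblong box at (541,234) with its gland on the right, and the screwdriver at (446,275). I'll enlarge it to read the corners.

```bash
python3 - <<'E'
import cv2,numpy as np
d=np.load("top0.npz");p=d["pixels"][:,:,::-1]
a=p[155:205,172:222];b=p[125:175,322:372]
cv2.imwrite("pics/crop0.png",np.hstack([cv2.resize(x,(400,400),interpolation=cv2.INTER_CUBIC) for x in(a,b)]))
z=d["range_z"];print(z[178,198],z[178,240],z[150,345],z[150,280])
E
```

```text
1.0370126 1.0402075 1.0602864 1.091809
```

View pics/crop0.png

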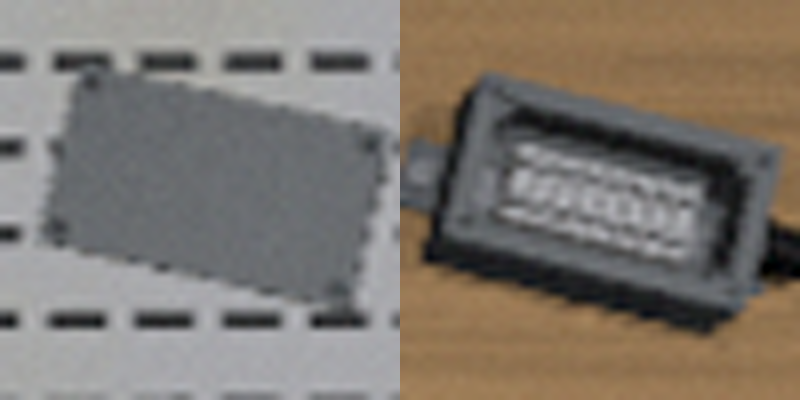

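The left crop has the cover corners at about (80,68), (388,130), (352,308) and (42,240). The right crop has the box rim corners at about (83,75), (378,148), (345,306) and (48,240).

```bash
cat >h.py <<'E'
import numpy as np,cv2
def px2w(d,uv,z):
    uv=np.atleast_2d(np.array(uv,float));r=np.c_[(uv-d["K"][:2,2])/np.diag(d["K"])[:2],np.ones(len(uv))]@d["T"][:3,:3].T
    t=d["T"][:3,3];return (t+r*((z-t[2])/r[:,2])[:,None])[:,:2]
def rect(n,P):
    c=P.mean(0);v=P[0]+P[3]-P[1]-P[2]
    print(n,"c",c.round(4),"yaw(dir of left end)",np.degrees(np.arctan2(v[1],v[0])).round(1),"L,W",(np.linalg.norm(v)/2).round(4),(np.linalg.norm(P[0]+P[1]-P[2]-P[3])/2).round(4))
E
python3 - <<'E'
from h import *
d=np.load("top0.npz")
f=lambda L,o:(np.array(L)+.5)/8-.5+np.array(o)
rect("cover",px2w(d,f([(80,68),(388,130),(352,308),(42,240)],(172,155)),.0475))
rect("box",px2w(d,f([(83,75),(378,148),(345,306),(48,240)],(322,125)),.05))
print("panel",px2w(d,np.array([(385,143),(385,335)])/1.5625,.045))
print("square cover",px2w(d,np.array([(282,165),(328,179),(316,222),(270,207)])/1.5625,.0475))
print("driver",px2w(d,np.array([(444,220),(447,331)])/1.5625,.02))
# depth check of range of box top vs rgb
E
```

```text
cover c [0.4994 0.0379] yaw(dir of left end) 78.6 L,W 0.106 0.06
box c [ 0.5814 -0.3617] yaw(dir of left end) 77.0 L,W 0.1011 0.0561
panel [[ 0.73840709 -0.08688745]
 [ 0.40320357 -0.09136037]]
square cover [[0.69698811 0.09191038]
 [0.67260582 0.01113751]
 [0.5966008  0.03019001]
 [0.62235974 0.11054702]]
driver [[ 0.60789837 -0.1917973 ]
 [ 0.41190432 -0.19784977]]
```

```bash
cat >>h.py <<'E'
from scipy.spatial.transform import Rotation as Ro
def go(s,p,yaw):
    "yaw: world angle of tool y, tool straight down; prints turn, shift for jog"
    R=s["tcp_rot"];a=np.radians(yaw);y=np.array([np.cos(a),np.sin(a),0]);z=np.array([0,0,-1.]);G=np.c_[np.cross(y,z),y,z]
    print("turn",Ro.from_matrix(R.T@G).as_rotvec(degrees=True).round(2),"shift",(R.T@(np.array(p)-s["ee_pos"])*1e3).round(1),"at",s["ee_pos"].round(4),"F",s["wrist_force"].round(1),"t",s["clock"],"w",s["grip_width"])
E
python3 -m jog '[[[0,0,-60],[495,-567,90],30],[[0,0,-60],[495,-567,90],30],[[0,0,-60],[495,-567,90],30],[[0,0,-60],[495,-567,90],30],[[0,0,-60],[495,-567,90],30],[[0,0,-60],[495,-567,90],30],[[0,0,-60],[495,-567,90],30],[[0,0,-60],[495,-567,90],30],[[0,0,-60],[495,-567,90],30],[[0,0,-60],[495,-567,90],30]]'
python3 -c "
from plant import *;from h import *
go(read_state(),[.5034,.0575,.14],-11.4)"
```

```text
clock: 1.1
ee_pos: [0.4061, -0.1779, 0.1716]
tcp_rot: [[0.195, 0.981, 0.0], [0.981, -0.195, -0.0], [0.0, 0.0, -1.0]]
wrist_force: [0.6, -0.0, 0.2]
grip_width: 0.0302
gripper_force: 0.0
turn [ 0.01 -0.    0.16] shift [249.8  49.6  31.6] at [ 0.4061 -0.1779  0.1716] F [ 0.6 -0.   0.2] t 1.1 w 0.030234433733104905
```

```bash

python3 -m jog '[[[0,0,0],[250,50,12],30],[[0,0,0],[250,50,12],30],[[0,0,0],[250,50,12],30],[[0,0,0],[250,50,12],30],[[0,0,0],[250,50,12],30],[[0,0,0],[250,50,12],30],[[0,0,0],[250,50,12],30],[[0,0,0],[250,50,12],30]]'
python3 - <<'E'
from plant import *;from h import *
d=get_image("wrist");np.savez("w1.npz",**d);cv2.imwrite("pics/w1.png",cv2.resize(d["pixels"][:,:,::-1],(800,600)));print(d["T"].round(3),d["K"][0])
go(read_state(),[.5034,.0575,.06],-11.4)
E
```

```text
clock: 1.9
ee_pos: [0.503, 0.055, 0.1594]
tcp_rot: [[0.194, 0.981, -0.001], [0.981, -0.194, -0.001], [-0.001, -0.001, -1.0]]
wrist_force: [0.1, 0.6, 0.2]
grip_width: 0.0299
gripper_force: 0.0
[[ 0.981 -0.187 -0.057  0.517]
 [-0.195 -0.939 -0.283  0.127]
 [-0.001  0.289 -0.957  0.303]
 [ 0.     0.     0.     1.   ]] [302.21625349   0.         255.47920078]
turn [-0.06  0.04  0.12] shift [ 3.1 -0.  99.5] at [0.503  0.0545 0.1595] F [ 1.   0.5 -0.5] t 1.95 w 0.029807112190726643
```

View pics/w1.png

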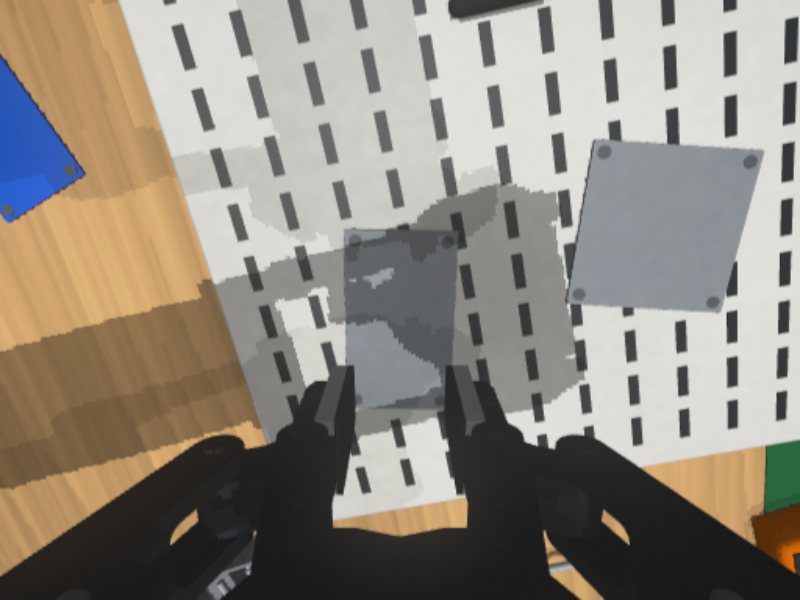

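The wrist view shows the cover between the fingers, with corners at about (345,229), (459,231), (443,410) and (349,409). The panel's open edge runs from (340,519) to (770,446).

```bash
python3 - <<'E'
from h import *
d=np.load("w1.npz");k=1.5625
c=lambda L:(np.array(L)+.5)/k-.5
P=px2w(d,c([(345,229),(459,231),(443,410),(349,409)]),.0475);print(P.round(4),P.mean(0));rect("cov",P[[1,2,3,0]])
print(px2w(d,c([(340,519),(770,446)]),.045))
E
```

```text
[[ 0.4812  0.0976]
 [ 0.5414  0.0846]
 [ 0.5146 -0.0207]
 [ 0.4588 -0.0089]] [0.49898612 0.03815955]
cov c [0.499  0.0382] yaw(dir of left end) 76.9 L,W 0.1087 0.0593
[[ 0.43396824 -0.08866111]
 [ 0.71145464 -0.08705024]]
```

```bash

python3 -m jog '[[[0,0,0],[3,0,50],30],[[0,0,0],[3,0,90],30],[[0,0,0],[3,0,104],30],[[0,0,0],[3,0,106],30],[[0,0,0],[3,0,107],30],[[0,0,0],[3,0,108],30],[[0,0,0],[3,0,109],30],[[0,0,0],[3,0,110],30]]'

```

```text
clock: 2.75
ee_pos: [0.5055, 0.0587, 0.0513]
tcp_rot: [[0.195, 0.981, 0.003], [0.981, -0.195, 0.0], [0.001, 0.003, -1.0]]
wrist_force: [-0.5, -0.5, -0.1]
grip_width: 0.0301
gripper_force: 0.0
```

```bash

python3 -m jog '[[[0,0,0],[0,-1,1],30],[[0,0,0],[0,-1,2],30],[[0,0,0],[0,-1,3],30],[[0,0,0],[0,-1,3],30]]'; python3 -m jog '[[[0,0,0],[0,0,1],30],[[0,0,0],[0,0,1],30]]';  python3 -m jog '[[[0,0,0],[0,0,1],30],[[0,0,0],[0,0,1],30]]'

```

```text
clock: 3.15
ee_pos: [0.5035, 0.0589, 0.0471]
tcp_rot: [[0.194, 0.981, 0.0], [0.981, -0.194, 0.0], [0.0, 0.0, -1.0]]
wrist_force: [-1.0, 1.2, 2.0]
grip_width: 0.0302
gripper_force: 1.0
clock: 3.35
ee_pos: [0.5042, 0.0589, 0.0471]
tcp_rot: [[0.195, 0.981, 0.001], [0.981, -0.195, 0.0], [0.0, 0.001, -1.0]]
wrist_force: [-1.5, 0.6, 7.4]
grip_width: 0.0301
gripper_force: 3.7
clock: 3.55
ee_pos: [0.5048, 0.059, 0.047]
tcp_rot: [[0.195, 0.981, 0.002], [0.981, -0.195, 0.0], [0.001, 0.002, -1.0]]
wrist_force: [-2.8, -0.3, 11.8]
grip_width: 0.0295
gripper_force: 6.3
```

```bash

python3 -m jog '[[[0,0,0],[-3,0.6,0],30],[[0,0,0],[-8,1.6,0],30],[[0,0,0],[-14,2.8,0],30],[[0,0,0],[-20,4,0],30],[[0,0,0],[-26,5.2,0],30],[[0,0,0],[-32,6.4,0],30],[[0,0,0],[-38,7.6,0],30],[[0,0,0],[-44,8.7,0],30],[[0,0,0],[-50,9.9,0],30],[[0,0,0],[-54,10.7,0],30]]'

```

```text
clock: 4.55
ee_pos: [0.5057, 0.0039, 0.0471]
tcp_rot: [[0.195, 0.981, 0.004], [0.981, -0.195, 0.001], [0.002, 0.004, -1.0]]
wrist_force: [0.2, 3.3, 10.0]
grip_width: 0.0301
gripper_force: 5.0
```

```bash

python3 -m jog '[[[0,0,0],[-4,0.8,0],30],[[0,0,0],[-10,2,0],30],[[0,0,0],[-16,3.2,0],30],[[0,0,0],[-22,4.4,0],30],[[0,0,0],[-28,5.6,0],30],[[0,0,0],[-34,6.8,0],30],[[0,0,0],[-40,8,0],30],[[0,0,0],[-46,9,0],30],[[0,0,0],[-48,9.5,0],30],[[0,0,0],[-48,9.5,0],30]]'
python3 - <<'E'
from plant import *;from h import *
d=get_image("wrist");np.savez("w2.npz",**d);cv2.imwrite("pics/w2.png",cv2.resize(d["pixels"][:,:,::-1],(800,600)))
E
```

```text
clock: 5.55
ee_pos: [0.5056, -0.0455, 0.0471]
tcp_rot: [[0.195, 0.981, 0.004], [0.981, -0.195, -0.0], [0.001, 0.004, -1.0]]
wrist_force: [-0.8, -0.5, 10.8]
grip_width: 0.0298
gripper_force: 5.2
```

View pics/w2.png

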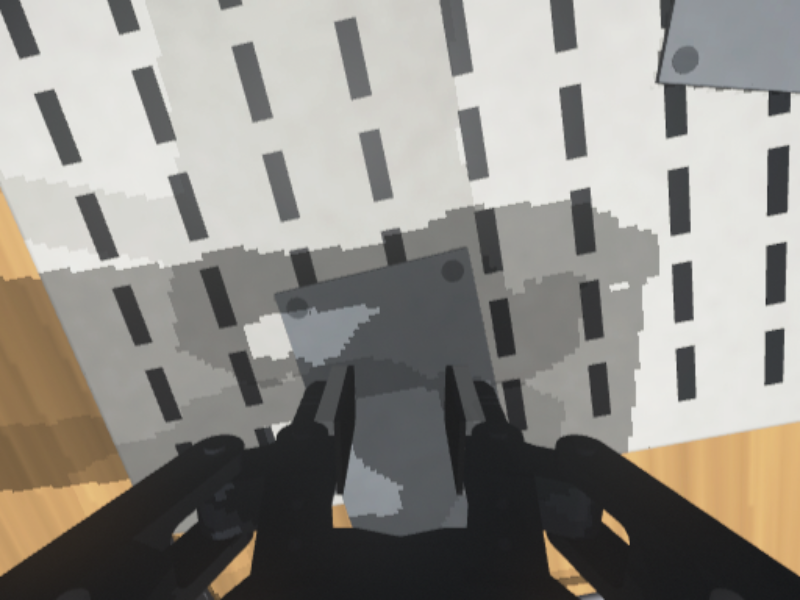

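The cover has turned a bit while sliding. Its far-end corners are at (275,294) and (467,247), and its right edge passes through (496,380).

```bash
python3 - <<'E'
from h import *
d=np.load("w2.npz");k=1.5625
c=lambda L:(np.array(L)+.5)/k-.5
P=px2w(d,c([(275,294),(467,247),(496,380),(305,385)]),.0475)
w=P[1]-P[0];r=P[1]-P[2];l=P[0]-P[3]
yw=np.degrees(np.arctan2(w[1],w[0]))+90;print(P.round(4),"W",np.linalg.norm(w),yw,np.degrees(np.arctan2(r[1],r[0])),np.degrees(np.arctan2(l[1],l[0])))
a=np.radians(yw);u=np.array([np.cos(a),np.sin(a)]);m=(P[0]+P[1])/2;print("centre",m-.054*u,"b",m-.108*u)
print("edge",px2w(d,c([(640,450),(790,424)]),.045))
E
```

```text
[[ 0.4736 -0.0054]
 [ 0.535  -0.0025]
 [ 0.5376 -0.0486]
 [ 0.4748 -0.0378]] W 0.06155399530926317 92.66258243437726 93.13945406593324 92.26721848633683
centre [ 0.50680827 -0.05791794] b [ 0.50931679 -0.11185964]
edge [[ 0.58440644 -0.0872483 ]
 [ 0.6365612  -0.08712339]]
```

```bash

python3 -m jog '[[[0,0,0],[-4,0.8,0],30],[[0,0,0],[-9,1.8,0],30],[[0,0,0],[-13,2.6,0],30],[[0,0,0],[-13,2.6,0],30],[[0,0,0],[-13,2.6,0],30]]'
python3 -m jog '[[[0,0,0],[0,0,-10],30],[[0,0,0],[20,-4,-50],30],[[0,0,0],[60,-12,-90],30],[[0,0,0],[60,-12,-90],30],[[0,0,0],[60,-12,-90],30],[[0,0,0],[60,-12,-90],30]]'
python3 - <<'E'
from plant import *;from h import *
d=get_image("wrist");np.savez("w3.npz",**d);cv2.imwrite("pics/w3.png",cv2.resize(d["pixels"][:,:,::-1],(800,600)))
E
```

```text
clock: 6.1
ee_pos: [0.5056, -0.0589, 0.0471]
tcp_rot: [[0.195, 0.981, 0.004], [0.981, -0.195, -0.001], [0.0, 0.004, -1.0]]
wrist_force: [-0.5, -0.6, 8.6]
grip_width: 0.0299
gripper_force: 5.1
clock: 6.7
ee_pos: [0.5022, 0.0025, 0.1339]
tcp_rot: [[0.194, 0.981, -0.002], [0.981, -0.194, -0.0], [-0.001, -0.002, -1.0]]
wrist_force: [1.3, -0.4, 0.7]
grip_width: 0.0299
gripper_force: 0.0
```

View pics/w3.png

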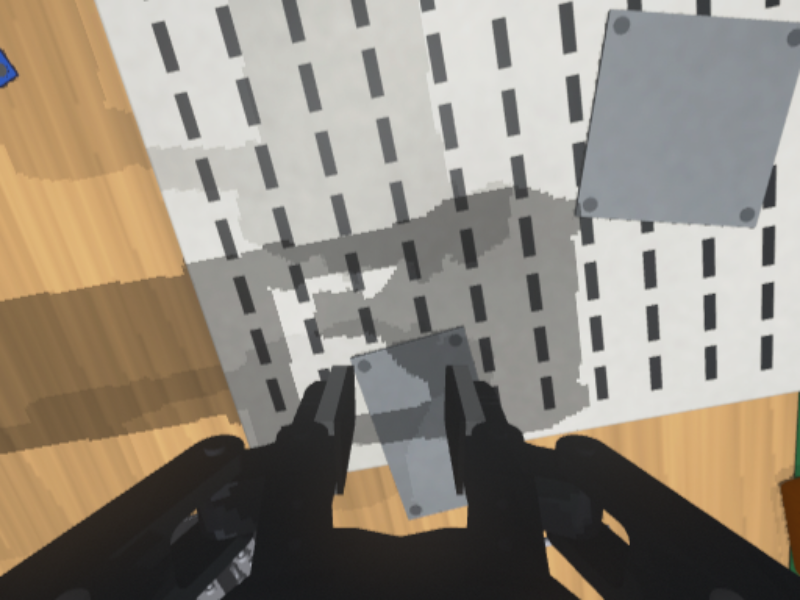

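The cover now overhangs the edge. Its far corners are at (353,357) and (463,327), the near-left corner is at (411,519), and its short edge runs to about (467,505). The panel edge runs from (350,473) to (790,393).

```bash
python3 - <<'E'
from plant import *;from h import *
d=np.load("w3.npz");k=1.5625
c=lambda L:(np.array(L)+.5)/k-.5
P=px2w(d,c([(353,357),(463,327),(411,519),(467,505)]),.0475)
ang=lambda v:np.degrees(np.arctan2(v[1],v[0]))
print(P.round(4),"len",np.linalg.norm(P[0]-P[2]),"yaw",ang(P[1]-P[0])+90,ang(P[0]-P[2]),ang(P[3]-P[2])+90)
yw=ang(P[0]-P[2]);a=np.radians(yw);u=np.array([np.cos(a),np.sin(a)]);n=np.array([u[1],-u[0]])
cen=(P[0]+P[2])/2+.031*n;print("centre",cen,"b",cen-.054*u)
print("edge",px2w(d,c([(350,473),(790,393)]),.045))
g=cen-.04*u;print("grip",g)
go(read_state(),[*(cen-.04*u),.13],yw-90)
go(read_state(),[*(cen-.1*u),.13],yw-90)
E
```

```text
[[ 0.4728 -0.0182]
 [ 0.5323 -0.0129]
 [ 0.4834 -0.1258]
 [ 0.5173 -0.1223]] len 0.1080222397213812 yaw 95.1177654770348 95.59446134079671 95.73294641069678
centre [ 0.50895345 -0.06897721] b [ 0.51421773 -0.12272   ]
edge [[ 0.45454279 -0.08953678]
 [ 0.70108594 -0.08616232]]
grip [ 0.51285291 -0.10878668]
turn [ -0.18   0.02 -16.82] shift [-106.7   32.5    3.2] at [0.5018 0.0022 0.1332] F [-0.4 -0.1  0.3] t 6.75 w 0.02974614932235491
turn [ -0.18   0.02 -16.82] shift [-164.2   49.9    3.2] at [0.5018 0.0022 0.1332] F [-0.4 -0.1  0.3] t 6.75 w 0.02974614932235491
```

```bash

python3 -m jog '[[[0,0,-17],[-107,32.5,0],85],[[0,0,-17],[-107,32.5,0],85],[[0,0,-17],[-107,32.5,0],85],[[0,0,-17],[-107,32.5,0],85],[[0,0,-17],[-107,32.5,20],85],[[0,0,-17],[-107,32.5,40],85],[[0,0,-17],[-107,32.5,55],85],[[0,0,-17],[-107,32.5,55],85],[[0,0,-17],[-107,32.5,55],85]]'
python3 - <<'E'
from plant import *;from h import *
d=get_image("wrist");np.savez("w4.npz",**d);cv2.imwrite("pics/w4.png",cv2.resize(d["pixels"][:,:,::-1],(800,600)))
go(read_state(),[.5129,-.1088,.03],5.6)
E
```

```text
clock: 7.65
ee_pos: [0.5136, -0.1081, 0.0792]
tcp_rot: [[-0.101, 0.995, -0.002], [0.995, 0.101, 0.001], [0.001, -0.002, -1.0]]
wrist_force: [0.6, 0.0, 0.4]
grip_width: 0.085
gripper_force: 0.0
turn [-0.   -0.    0.19] shift [-0.3 -1.6 50.1] at [ 0.5144 -0.1084  0.0801] F [-0.   0.5 -0.4] t 7.7 w 0.08524270020442654
```

View pics/w4.png

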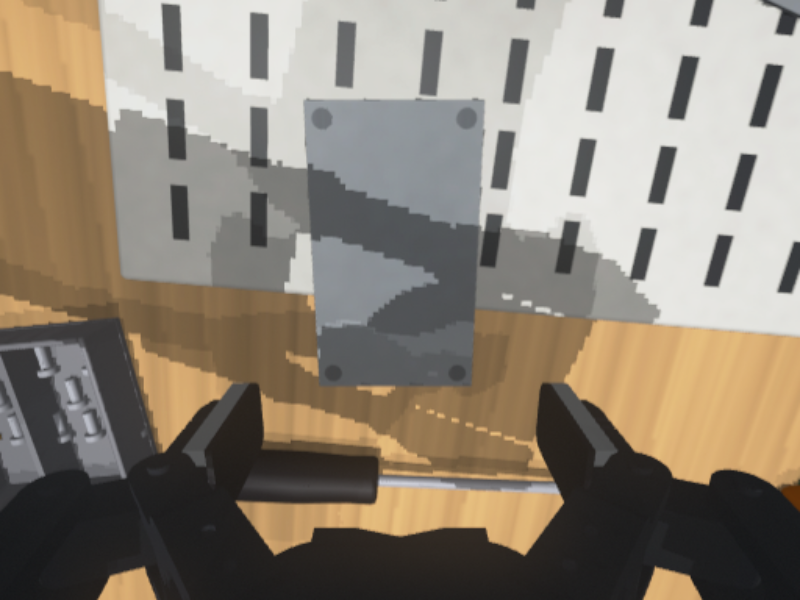

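The cover is aligned with the fingers, with corners at (305,100), (484,99), (471,385) and (320,386). The panel edge crosses it at about row 300.

```bash
python3 - <<'E'
from plant import *;from h import *
d=np.load("w4.npz");k=1.5625
c=lambda L:(np.array(L)+.5)/k-.5
P=px2w(d,c([(305,100),(484,99),(471,385),(320,386)]),.0475)
rect("c",P[[1,2,3,0]]);cen=P.mean(0);print(P.round(4))
print("edge",px2w(d,c([(122,277),(795,335)]),.045))
u=(P[0]+P[1]-P[2]-P[3]);u/=np.linalg.norm(u)
go(read_state(),[*(cen-.04*u),.03],np.degrees(np.arctan2(u[1],u[0]))-90)
E
```

```text
c c [ 0.5078 -0.0693] yaw(dir of left end) 95.8 L,W 0.1082 0.0616
[[ 0.4718 -0.0187]
 [ 0.5329 -0.0123]
 [ 0.5439 -0.1198]
 [ 0.4825 -0.1265]]
edge [[ 0.40356204 -0.08895201]
 [ 0.67042311 -0.08609908]]
turn [-0.   -0.    0.01] shift [-0.5 -2.7 50.1] at [ 0.5144 -0.1084  0.0801] F [-0.   0.5 -0.4] t 7.7 w 0.08524270020442654
```

```bash

python3 -m jog '[[[0,0,0],[-0.5,-2.5,15],85],[[0,0,0],[-0.5,-2.5,30],85],[[0,0,0],[-0.5,-2.5,43],85],[[0,0,0],[-0.5,-2.5,50],85],[[0,0,0],[-0.5,-2.5,50],85]]'
python3 -m jog '[[[0,0,0],[0,0,0],75],[[0,0,0],[0,0,0],68],[[0,0,0],[0,0,0],65],[[0,0,0],[0,0,0],63],[[0,0,0],[0,0,0],61],[[0,0,0],[0,0,0],58],[[0,0,0],[0,0,0],50],[[0,0,0],[0,0,0],50]]'

```

```text
clock: 8.2
ee_pos: [0.5112, -0.109, 0.0291]
tcp_rot: [[-0.101, 0.995, -0.002], [0.995, 0.101, 0.0], [0.001, -0.002, -1.0]]
wrist_force: [-0.1, -0.3, -0.2]
grip_width: 0.0849
gripper_force: 0.0
clock: 9.0
ee_pos: [0.5123, -0.1094, 0.0307]
tcp_rot: [[-0.101, 0.995, 0.001], [0.995, 0.101, -0.0], [-0.0, 0.001, -1.0]]
wrist_force: [-1.1, 0.5, 4.9]
grip_width: 0.0592
gripper_force: 63.1
```

```bash

python3 -m jog '[[[0,0,0],[0,0,-2],50],[[0,0,0],[0,0,-6],50],[[0,0,0],[0,0,-14],50],[[0,0,0],[0,0,-24],50],[[0,0,0],[0,0,-34],50],[[0,0,0],[0,0,-46],50],[[0,0,0],[0,0,-60],50],[[0,0,0],[0,0,-75],50],[[0,0,0],[0,0,-80],50],[[0,0,0],[0,0,-80],50]]'
python3 - <<'E'
from plant import *;from h import *
d=get_image("wrist");np.savez("w5.npz",**d);e=get_image("scene")
cv2.imwrite("pics/w5.png",np.hstack([cv2.resize(d["pixels"][:,:,::-1],(480,360)),cv2.resize(e["pixels"][130:280,170:303,::-1],(319,360))]))
go(read_state(),[.5129,-.1088,.11],5.8)
E
```

```text
clock: 10.0
ee_pos: [0.513, -0.1096, 0.1116]
tcp_rot: [[-0.101, 0.995, 0.003], [0.995, 0.101, -0.001], [-0.001, 0.003, -1.0]]
wrist_force: [-0.1, -1.0, -0.7]
grip_width: 0.0594
gripper_force: 64.4
turn [-0.01 -0.   -0.02] shift [ 0.3  1.3 -0.2] at [ 0.5116 -0.1092  0.1098] F [-0.3  0.1 -1.4] t 10.1 w 0.05914043187773195
```

View pics/w5.png

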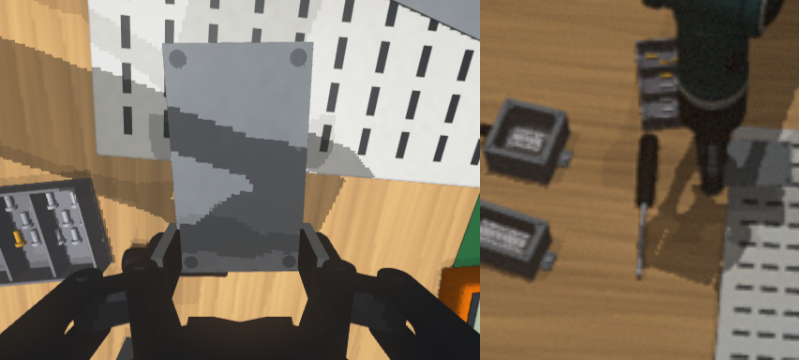

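```bash
python3 - <<'E'
from plant import *;from h import *
d=np.load("w5.npz");Z=d["range_z"];K=d["K"]
vv,uu=np.mgrid[55:280:3,185:320:3];z=Z[vv,uu]
X=np.stack([(uu-K[0,2])/K[0,0]*z,(vv-K[1,2])/K[1,1]*z,z,np.ones_like(z)],-1).reshape(-1,4)@d["T"].T
X=X[:,:3];A=np.c_[X[:,:2],np.ones(len(X))];co=np.linalg.lstsq(A,X[:,2],rcond=None)[0];res=X[:,2]-A@co
m=abs(res)<.004;co=np.linalg.lstsq(A[m],X[m,2],rcond=None)[0];print("slopes x,y deg",np.degrees(co[:2]),"z mean",X[m,2].mean(),"inl",m.mean(),"n0",(z==0).sum())
zc=X[m,2].mean();P=px2w(d,(np.array([(163,44),(313,42),(301,270),(182,272)])+.5)*512/480-.5,zc);rect("cov",P[[1,2,3,0]])
go(read_state(),[.455,-.40,.2],-13)
E
```

```text
slopes x,y deg [ 0.36218732 -0.0913585 ] z mean 0.12832210667378574 inl 0.9419259259259259 n0 14
cov c [ 0.5089 -0.0694] yaw(dir of left end) 96.6 L,W 0.1072 0.0612
turn [-1.000e-02 -0.000e+00  1.878e+01] shift [-283.6  -85.7  -90.2] at [ 0.5116 -0.1092  0.1098] F [-0.3  0.1 -1.4] t 10.1 w 0.05914043187773195
```

```bash

python3 -m jog '[[[0,0,2],[-15,-5,-30],50],[[0,0,4],[-40,-12,-60],50],[[0,0,6],[-75,-22,-80],50],[[0,0,8],[-110,-33,-90],50],[[0,0,10],[-145,-44,-90],50],[[0,0,12],[-180,-55,-90],50],[[0,0,14],[-215,-65,-90],50],[[0,0,16],[-245,-75,-90],50],[[0,0,18],[-270,-82,-90],50],[[0,0,18.8],[-283,-86,-90],50]]'
python3 -m jog '[[[0,0,0],[0,0,0],50],[[0,0,0],[0,0,0],50],[[0,0,0],[0,0,0],50]]'
python3 - <<'E'
from plant import *;from h import *
d=get_image("wrist");np.savez("w6.npz",**d);cv2.imwrite("pics/w6.png",cv2.resize(d["pixels"][:,:,::-1],(800,600),interpolation=cv2.INTER_CUBIC))
print(read_state()["ee_pos"])
E
```

```text
clock: 11.1
ee_pos: [0.4537, -0.4011, 0.1985]
tcp_rot: [[0.228, 0.974, -0.002], [0.974, -0.228, 0.001], [0.001, -0.002, -1.0]]
wrist_force: [0.1, 0.2, -0.6]
grip_width: 0.0594
gripper_force: 64.6
clock: 11.4
ee_pos: [0.455, -0.3981, 0.1996]
tcp_rot: [[0.224, 0.975, -0.0], [0.975, -0.224, 0.001], [0.001, -0.001, -1.0]]
wrist_force: [-0.7, 0.4, -0.2]
grip_width: 0.0588
gripper_force: 64.6
[ 0.45508919 -0.39815983  0.19975775]
```

View pics/w6.png

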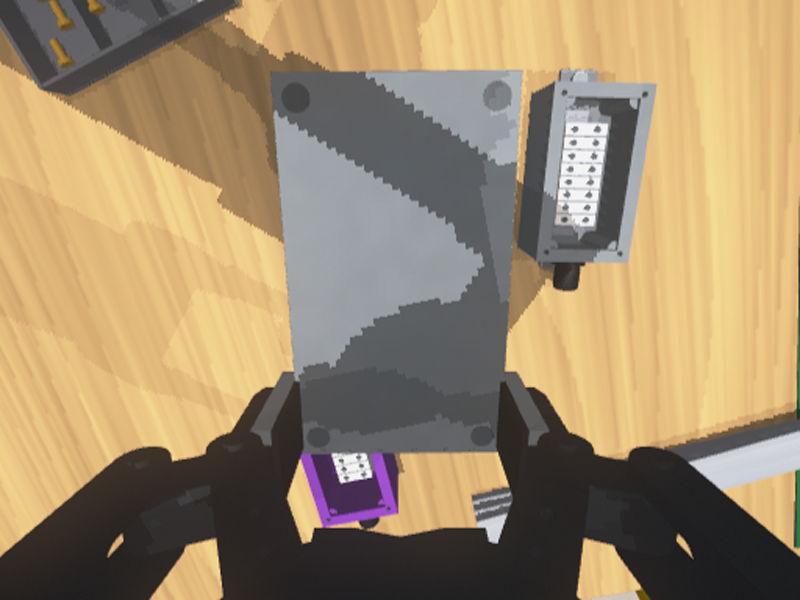

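The wrist view shows the box rim corners at (556,82), (657,84), (628,264) and (538,262), and the held cover's corners at (272,72), (522,70), (503,451) and (302,452).

```bash
python3 - <<'E'
from plant import *;from h import *
d=np.load("w6.npz");k=1.5625;s=read_state()
c=lambda L:(np.array(L)+.5)/k-.5
B=px2w(d,c([(556,82),(657,84),(628,264),(538,262)]),.05)
C=px2w(d,c([(272,72),(522,70),(503,451),(302,452)]),s["ee_pos"][2]+.0185)
print(B.round(4),C.round(4));rect("box",B[[1,2,3,0]]);rect("cov",C[[1,2,3,0]])
def pose(P,L,W):
    r=cv2.minAreaRect(P.astype(np.float32)*1000);u=P[0]+P[1]-P[2]-P[3];return P.mean(0),np.degrees(np.arctan2(u[1],u[0]))
E
```

```text
[[ 0.5675 -0.3051]
 [ 0.6233 -0.319 ]
 [ 0.598  -0.4203]
 [ 0.5427 -0.4062]] [[ 0.446  -0.2999]
 [ 0.5047 -0.313 ]
 [ 0.483  -0.4164]
 [ 0.4232 -0.403 ]]
box c [ 0.5829 -0.3627] yaw(dir of left end) 76.1 L,W 0.1043 0.0573
cov c [ 0.4642 -0.3581] yaw(dir of left end) 77.8 L,W 0.1055 0.0607
```

```bash
python3 - <<'E'
from plant import *;from h import *
d=np.load("w6.npz");Z=d["range_z"];K=d["K"];s=read_state()
vv,uu=np.mgrid[60:260:3,200:310:3];z=Z[vv,uu]
X=np.stack([(uu-K[0,2])/K[0,0]*z,(vv-K[1,2])/K[1,1]*z,z,np.ones_like(z)],-1).reshape(-1,4)@d["T"].T
print("plate top - tcp z",np.median(X[:,2])-s["ee_pos"][2])
rim=[(150,387-30)]; vv=np.arange(62,160,4)
for dx in(0,):
  # right rim mid-line pixels: from (648,90) to (621,255) in 800-px
  u=np.linspace(648,621,15)/1.5625;v=np.linspace(92,252,15)/1.5625;z=Z[v.astype(int),u.astype(int)]
  Y=np.stack([(u-K[0,2])/K[0,0]*z,(v-K[1,2])/K[1,1]*z,z,np.ones_like(z)],-1)@d["T"].T;print("rim z",np.median(Y[:,2]))
go(s,[.5729,-.4020,.08],-14.2)
E
```

```text
plate top - tcp z 0.016572467740676416
rim z 0.050776740351812344
turn [-0.02 -0.04  1.27] shift [ 22.5 115.7 119.7] at [ 0.4551 -0.3982  0.1998] F [ 0.1 -0.6 -0.3] t 11.45 w 0.059186868680122066
```

```bash

python3 -m jog '[[[0,0,0.4],[5,20,0],50],[[0,0,1.2],[10,50,5],50],[[0,0,1.2],[18,85,20],50],[[0,0,1.2],[22.5,110,45],50],[[0,0,1.2],[22.5,115.7,70],50],[[0,0,1.2],[22.5,115.7,95],50],[[0,0,1.2],[22.5,115.7,110],50],[[0,0,1.2],[22.5,115.7,119],50],[[0,0,1.2],[22.5,115.7,119],50],[[0,0,1.2],[22.5,115.7,119],50]]'
python3 - <<'E'
from plant import *;from h import *
d=get_image("wrist");np.savez("w7.npz",**d);e=get_image("scene");t=get_image("top");np.savez("t7.npz",**t);np.savez("s7.npz",**e)
cv2.imwrite("pics/w7.png",np.vstack([np.hstack([cv2.resize(d["pixels"][:,:,::-1],(400,300)),cv2.resize(t["pixels"][125:185,310:390,::-1],(400,300))]),cv2.resize(e["pixels"][190:265,130:230,::-1],(400,300)).repeat(2,1)[:, :800]]))
go(read_state(),[.5729,-.4020,.05],-14.2)
E
```

```text
clock: 12.45
ee_pos: [0.573, -0.404, 0.0821]
tcp_rot: [[0.246, 0.969, 0.001], [0.969, -0.246, -0.001], [-0.001, 0.001, -1.0]]
wrist_force: [-0.0, -0.7, -0.7]
grip_width: 0.0591
gripper_force: 64.6
turn [ 0.16  0.07 -0.03] shift [ 2.3 -1.2 32.9] at [ 0.5734 -0.4045  0.0829] F [ 0.1 -0.3 -0.5] t 12.6 w 0.059251988365573736
```

View pics/w7.png

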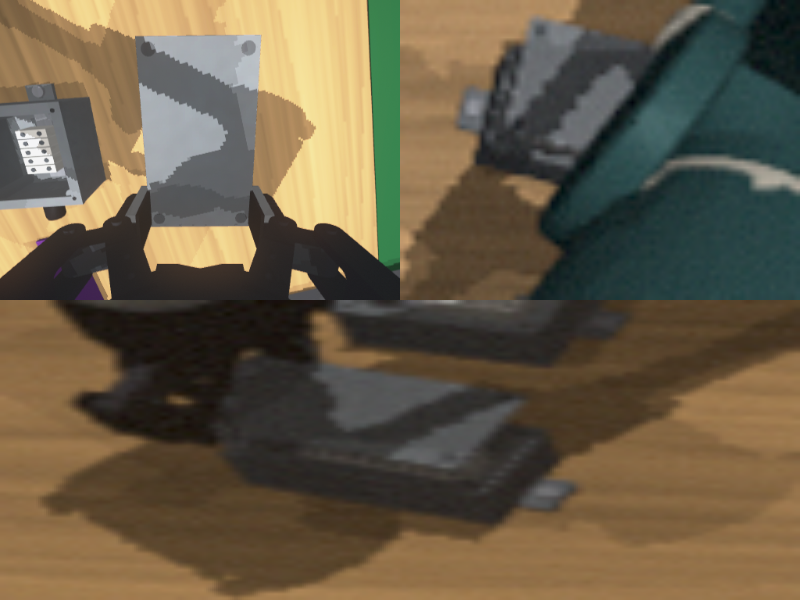

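```bash

python3 -m jog '[[[0,0,0],[2,-1,8],50],[[0,0,0],[2,-1,18],50],[[0,0,0],[2,-1,27],50],[[0,0,0],[2,-1,30],50],[[0,0,0],[2,-1,30],50]]'
python3 -m jog '[[[0,0,0],[0,0,2],50],[[0,0,0],[0,0,4],50],[[0,0,0],[0,0,6],50],[[0,0,0],[0,0,7],50],[[0,0,0],[0,0,7],50]]'
python3 -c "
from plant import *;from h import *
go(read_state(),[.5729,-.4020,.036],-14.2)"
```

```text
clock: 13.1
ee_pos: [0.5712, -0.4008, 0.0492]
tcp_rot: [[0.246, 0.969, -0.002], [0.969, -0.246, 0.002], [0.001, -0.003, -1.0]]
wrist_force: [-0.2, -0.0, -0.8]
grip_width: 0.0595
gripper_force: 64.6
clock: 13.6
ee_pos: [0.572, -0.4014, 0.0438]
tcp_rot: [[0.246, 0.969, -0.0], [0.969, -0.246, 0.0], [0.0, -0.0, -1.0]]
wrist_force: [-0.3, -0.2, -0.7]
grip_width: 0.0594
gripper_force: 64.7
turn [-0.01 -0.01 -0.02] shift [-0.4  1.   7.8] at [ 0.572  -0.4014  0.0438] F [-0.3 -0.2 -0.7] t 13.6 w 0.059413740241006686
```

```bash

python3 -m jog '[[[0,0,0],[0,1,1],50],[[0,0,0],[0,1,2],50],[[0,0,0],[0,1,3],50],[[0,0,0],[0,1,4],50],[[0,0,0],[0,1,5],50],[[0,0,0],[0,1,5],50]]'
python3 -m jog '[[[0,0,0],[0,0,1],50],[[0,0,0],[0,0,1],50]]'
python3 -m jog '[[[0,0,0],[0,0,1],50],[[0,0,0],[0,0,1],50]]'
```

```text
clock: 14.2
ee_pos: [0.573, -0.4016, 0.0387]
tcp_rot: [[0.246, 0.969, -0.0], [0.969, -0.246, 0.0], [0.0, -0.0, -1.0]]
wrist_force: [0.0, -0.1, -0.0]
grip_width: 0.0596
gripper_force: 64.6
clock: 14.4
ee_pos: [0.573, -0.4017, 0.0377]
tcp_rot: [[0.246, 0.969, -0.0], [0.969, -0.246, 0.0], [0.0, -0.0, -1.0]]
wrist_force: [0.2, -0.5, -1.4]
grip_width: 0.0596
gripper_force: 64.6
clock: 14.6
ee_pos: [0.573, -0.4017, 0.0368]
tcp_rot: [[0.246, 0.969, -0.0], [0.969, -0.246, 0.0], [0.0, -0.0, -1.0]]
wrist_force: [1.0, 0.5, -1.2]
grip_width: 0.0595
gripper_force: 64.6
```

```bash

for i in 1 2 3 ; do python3 -m jog '[[[0,0,0],[0,0,1],50],[[0,0,0],[0,0,1],50]]'|grep -E "ee_pos|wrist|width"; done
```

```text
ee_pos: [0.5731, -0.4018, 0.0363]
wrist_force: [-0.9, 0.9, 2.6]
grip_width: 0.0591
ee_pos: [0.5732, -0.4018, 0.0363]
wrist_force: [-2.7, 1.6, 6.5]
grip_width: 0.0592
ee_pos: [0.5732, -0.4018, 0.0362]
wrist_force: [-5.3, 3.8, 10.7]
grip_width: 0.0592
```

```bash
python3 -m jog '[[[0,0,0],[0,0,-2],50],[[0,0,0],[0,0,-2],50]]'|grep -E "ee_pos|wrist"
cat >>h.py <<'E'
def cloud(d):
    Z=d["range_z"];K=d["K"];v,u=np.mgrid[:384,:512]
    X=np.stack([(u-K[0,2])/K[0,0]*Z,(v-K[1,2])/K[1,1]*Z,Z,np.ones_like(Z)],-1)@d["T"].T;return X[...,:3]
def plate(d,cx,cy,ztop,R=.03,tol=.006):
    X=cloud(d);m=(np.hypot(X[...,0]-cx,X[...,1]-cy)<R)&(abs(X[...,2]-ztop)<.02)&(d["range_z"]>0)
    P=X[m];A=np.c_[P[:,0]-cx,P[:,1]-cy,np.ones(len(P))];co=np.linalg.lstsq(A,P[:,2],rcond=None)[0];print("slope deg",np.degrees(co[:2]).round(2),"z",co[2].round(4),"n",len(P))
E
python3 - <<'E'
from plant import *;from h import *
d=get_image("wrist");plate(d,.5827,-.355,.0525)
E
```

```text
ee_pos: [0.5732, -0.4018, 0.0363]
wrist_force: [-1.8, 1.5, 4.9]
slope deg [0.04 0.07] z 0.0532 n 15415
```

```bash
python3 -m jog '[[[0,0,0],[0,0,-1],60],[[0,0,0],[0,0,-1],63],[[0,0,0],[0,0,-1],66],[[0,0,0],[0,0,-1],72],[[0,0,0],[0,0,-1],80],[[0,0,0],[0,0,-1],85],[[0,0,0],[0,0,-1],85],[[0,0,0],[0,0,-1],85]]'
python3 -m jog '[[[0,0,0],[0,0,-20],85],[[0,0,0],[0,0,-50],85],[[0,0,0],[-10,0,-100],85],[[0,0,0],[-40,0,-150],85],[[0,0,0],[-90,0,-160],85],[[0,0,0],[-140,0,-160],85],[[0,0,0],[-190,0,-160],85],[[0,0,0],[-190,0,-160],85],[[0,0,0],[-190,0,-160],85],[[0,0,0],[-190,0,-160],85]]'
python3 - <<'E'
from plant import *;from h import *
for n in("wrist","top","scene"):
    d=get_image(n);np.savez(n[0]+"9.npz",**d)
    cv2.imwrite(f"pics/{n}9.png",d["pixels"][:,:,::-1])
    plate(d,.5827,-.3626,.0525,.025)
    X=cloud(d);m=((abs(X[...,2]-.0525)<.006)&(np.hypot(X[...,0]-.5827,X[...,1]+.3626)<.075)).astype(np.uint8)
    m=cv2.morphologyEx(m,cv2.MORPH_OPEN,np.ones((3,3)));k,l,st,ce=cv2.connectedComponentsWithStats(m)
    i=1+st[1:,4].argmax();Q=(X[l==i][:,:2]*1000).astype(np.float32);print(n,cv2.minAreaRect(Q),Q.mean(0))
E
```

```text
clock: 16.25
ee_pos: [0.5731, -0.4018, 0.0369]
tcp_rot: [[0.246, 0.969, 0.0], [0.969, -0.246, -0.0], [-0.0, 0.0, -1.0]]
wrist_force: [-0.3, -0.8, 0.3]
grip_width: 0.0851
gripper_force: 0.0
clock: 17.25
ee_pos: [0.5265, -0.5849, 0.1963]
tcp_rot: [[0.246, 0.969, -0.0], [0.969, -0.246, 0.002], [0.001, -0.001, -1.0]]
wrist_force: [0.3, 0.6, 0.2]
grip_width: 0.0848
gripper_force: 0.0
slope deg [0. 0.] z 0.0 n 0Traceback (most recent call last):
  File "<stdin>", line 8, in <module>
ValueError: attempt to get argmax of an empty sequence
```

```bash
python3 -m jog '[[[0,0,0],[40,0,0],85],[[0,0,0],[80,0,0],85],[[0,0,0],[120,0,-10],85],[[0,0,0],[120,0,-10],85],[[0,0,0],[120,0,-10],85],[[0,0,0],[120,0,-10],85]]'|head -2
cat >chk.py <<'E'
from plant import *;from h import *
for n in("wrist","top","scene"):
    d=get_image(n);np.savez(n[0]+"9.npz",**d)
    for tag,dd in((n+" now",d),)+(((n+" start(box)",np.load(n+"0.npz")),) if n!="wrist" else ()):
        X=cloud(dd);m=((abs(X[...,2]-.052)<.009)&(np.hypot(X[...,0]-.5827,X[...,1]+.3626)<.075)).astype(np.uint8)
        k,l,st,ce=cv2.connectedComponentsWithStats(m)
        if k<2: print(n,"none");continue
        i=1+st[1:,4].argmax();v,u=np.nonzero(l==i)
        h=cv2.convexHull(np.c_[u,v].astype(np.float32))
        W=(px2w(dd,h[:,0],.0525 if "now" in tag else .05)*1000).astype(np.float32)
        print(tag,st[i,4],cv2.minAreaRect(W))
    try: plate(d,.5827,-.3626,.0525,.025)
    except Exception as e: print(e)
E
python3 chk.py
```

```text
clock: 17.9
ee_pos: [0.5561, -0.4691, 0.2071]
wrist now 8303 ((581.8961181640625, -365.3678894042969), (102.23856353759766, 62.079898834228516), 76.23931884765625)
slope deg [0.05 0.17] z 0.0534 n 2590
top now 935 ((582.1756591796875, -363.5153503417969), (107.8941421508789, 62.50757598876953), 76.06072998046875)
top start(box) 377 ((581.6666259765625, -362.63970947265625), (104.55469512939453, 59.524078369140625), 75.73078918457031)
slope deg [0.3  0.18] z 0.0521 n 271
scene now 724 ((583.0103759765625, -362.4679870605469), (111.46823120117188, 63.64556121826172), 76.25972747802734)
scene start(box) 313 ((583.4921875, -362.9971923828125), (106.18328857421875, 61.79464340209961), 75.25688934326172)
slope deg [0.69 0.59] z 0.0522 n 206
```

```bash
python3 -c "
from plant import *
print(sign_off())"
```

```text
the job is handed in; nothing more can be done
None
```

The oblong cover lies flat and squarely on the oblong box, within about 1 mm and 1° by the camera check; the gripper let go and moved clear, and the job was handed in at about 18 s.

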